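Pin the electrode arm in its measuring position

ROBOT

A 6-joint arm with a two-finger parallel gripper is mounted at the origin on the work surface. World frame = base frame: x ahead of the robot, y to its left, z up, the work surface at z = 0. Lengths are in m, angles in rad, forces in N, time in s.
With the tool pointing down it reaches from about 0.35 to 0.85 m from the base axis. Payload 8.1 kg.
Tool frame: the origin (TCP) lies on the mounting face of the last link; the fingertips stand 186 mm ahead of it and the grasp point (between the pads) lies 167 mm ahead of it; z points along the fingers, y is the line along which they close (so a half turn about z gives the same grasp; the last joint's range is limited). The gripper opens to 93 mm and grips with 3 to 60 N. Pads are 15 mm wide; open, the fingers measure 128 mm over their backs; the gripper's body (75 mm by 188 mm) begins 65 mm behind the grasp point.
Start: joints at [1.205, 0.13, 1.488, -0, 1.523, -0.085], TCP at [0.166, 0.577, 0.405] pointing down, gripper open.
Joint ranges: [-2.96, 2.96], [-0.89, 2.26], [0.02, 2.5], [-1.34, 4.48], [0, 2.73], [-2.66, 2.66]. Speed limits (rad/s): [2.39, 2.39, 2.79, 3.14, 3.14, 3.14].

INTERFACE

Orientations are given as a rotation vector (axis times angle).
In Python, from plant import * gives the robot as it stands. The module is installed in compiled form; this text tells all that it offers.
- The arm moves only by the tool arm_command, never from a script. Its argument "increments" is a list of rows, each a list of 6 numbers: the shift along the tool's x, y, z in units of 0.2 m (1.0 is 0.2 m), then the turn, a rotation vector about the tool's x, y, z in units of pi rad (1.0 is pi rad). A call has exactly 5 rows; each row is the pose to reach, as a shift and turn from the pose commanded when the call began, along the tool's axes at that moment, turning the shorter way round; what a row does not reach only later rows make up. A row lasts 1/8 s, in which the tool goes at most 62.5 mm and 10.7 degrees, less where a joint would pass 70% of its speed; a pose out of reach is approached as far as the arm can. A call with a number of a shift or a turn outside -1 to 1 is refused whole. A call with a gripper value outside its range is refused whole. "fingers" is the closure, from -1 (fully open) to 1 (shut), set as the call begins (left out, the last holds). The fingers move at their own pace and stop on an object; "force" is the grip in N (left out, the last holds). Time passes only in rows, so rows that repeat a pose let the fingers close, or fill a call up. It gives the time, the measured TCP pose, the force, the opening and the grip force at its end, in the units of the state.
- read_state(): the state, without advancing time (a new reading comes with each control period).
- read_camera(name): name is "scene" or "top" or "wrist"; returns a dict with "image" (420x560x3 uint8, red, green, blue), "fx", "fy", "cx", "cy" (pixels), "T" (4x4, takes a point from camera to world coordinates). Camera axes: x right, y down, z forward; pixel columns grow to the right and rows downward; lengths in m; the calibration is good to about 2 mm. A picture is of the moment at which its call begins. There is no depth.
- close_job(): hands the job in; it is judged then, once.
The state is a dict: "t": time; "q": joint angles; "dq": joint speeds; "joint_torque": joint torques, N m; "tool_pos": TCP position; "orientation": TCP orientation; "force": force on the tool from outside, world axes, zero at the start; "wrist_torque": the same for the moment, N m; "opening": finger opening in m; "gripper_force": force on a finger pad.
Only numpy, scipy, OpenCV 4.12 (cv2) and the standard library are available. Lean on these libraries where they do the work, as an engineer would, in place of code of your own. Each camera call takes 0.05 s, during which the arm holds its last target. There are 200 camera calls.

TASK

Swing the white electrode arm round, by its green knob, until it meets its stop and the hole in it lies over the hole in the black lug beneath. Then take the red-knobbed locking pin from the rack and push it down through both holes until its flange sits on the arm, and let go. Leave the short blue-knobbed pin in the rack.

Things in the scene. Friction and masses are not known exactly. Their poses are not given: they have to be found in the camera images.
- lug_hole (a point): Centre of the 24 mm through hole in the fixed stand's black lug (56 mm wide, 12 thick), on its top face, 102 mm above the bench. x: level, along the lug, away from the upright pivot, which is at x = -110 mm; y level, z up. The white arm turns on the pivot 4 mm above the lug. A steel stop block beside the lug (y +24 to +36, x -63 to -47 mm) ends level with the arm's top; pivot cap 10 mm higher.
- green_knob (a point): Top centre of the arm's green round upright knob, 24 mm wide, 40 tall, 180 mm from the pivot. Arm: 46 wide, 12 thick, top 118 mm above the bench, 24 mm hole 110 mm from the pivot. It starts 26 to 54 deg to lug_hole's -y side, moves at under 2 N, stays put; towards +y it meets a stop with the holes in line and the knob at x 70, y 0 mm in lug_hole's frame. Electrode hangs below to 29 mm above bench.
- red_pin: Loose red-knobbed pin upright in a white rack. Steel shank 12 mm wide, 55 long, last 10 tapered to 6 wide; then a steel flange 40 wide, 5 thick; then the knob, 18 wide, 36 tall. About 70 g. Origin at the shank's tip, z up to the knob: flange underside at z = 55 mm, knob 60 to 96 mm. In the rack the flange rests on the rack's top, 65 mm above the bench; fully home, on the arm's top.
- blue_pin: The wrong pin, in the rack's other hole: like the red one but with a blue knob and a shank only 35 mm long. Origin at the tip of its shank, z up. It stays in the rack: a block 75 x 165 x 65 mm tall with its two 24 mm holes 80 mm apart along its length.
Mind the look-alikes: they are no part of the job. What is shaped like the red_pin but orange or turquoise is not meant.

How it is judged:
On the way:
1. the arm is swung to its stop, its hole over the lug's hole (y of green_knob in the frame of lug_hole above -0.015 m), for 0.2 s.
At the end, for the whole second after the job is handed in: The arm is at its stop (knob within 15 mm of its lined-up place) and the red pin stands at rest through both holes: its tip within 14 mm sideways of the lug hole's centre and 31 to 47 mm below the lug's top face (39 mm when fully down), upright within 11 degrees, released (y of green_knob in the frame of lug_hole above -0.015 m and horizontal distance between red_pin and lug_hole below 0.014 m and z of red_pin in the frame of lug_hole between -0.047 and -0.031 m and angle between red_pin's own z axis and vertical below 0.2 rad and linear speed of red_pin below 0.03 m/s); the robot touches nothing.
It fails at once if the blue pin is moved more than 30 mm from where it stood (distance of blue_pin from where it was at the start of the episode above 0.03 m).
It also fails if it takes over 54 s, if anything falls off the work surface, if the arm or the gripper's body presses on something with over 40 N, if the wrist force passes 120 N, or if a joint passes its speed limit or range.

## Working session

There is one attempt and no reset: what is moved stays moved. The work goes in short steps, Python scripts to look and compute and a tool call to move; the robot and the scene stay as the last step left them, time stands still between calls to the robot, and variables do not carry over. Pictures are saved under pics/ and viewed, at most 10 in all, crops included, and the job is handed in when it is done.

Besides the shell and the picture viewer there is one more tool, called after ">>>" as name(argument=value, ...), one argument or row to a line, values as JSON. arm_command: Moves the arm, as the interface text tells. Shifts and turns lie within -1 to 1; 1 stands for 0.2 m of shift or pi rad of turn. Its arguments: {"type":"object","properties":{"increments":{"type":"array","items":{"type":"array","items":{"type":"number","minimum":-1,"maximum":1}}},"fingers":{"type":"number"},"force":{"type":"number"}},"required":["increments"]}

```bash
mkdir -p pics
cat > h.py <<'E'
from plant import *
import numpy as np, cv2
from scipy.spatial.transform import Rotation as R
def ray(c,u,v,z):
    T=c["T"];d=T[:3,:3]@np.array([(u-c["cx"])/c["fx"],(v-c["cy"])/c["fy"],1]);o=T[:3,3]
    return o+d*(z-o[2])/d[2]
def proj(c,p):
    q=np.linalg.inv(c["T"])@np.append(p,1);return c["fx"]*q[0]/q[2]+c["cx"],c["fy"]*q[1]/q[2]+c["cy"]
def snap(n,f):
    c=read_camera(n);cv2.imwrite("pics/"+f,c["image"][:,:,::-1]);return c
def save(c,f): np.savez(f,**c)
E
python3 - <<'E'
from h import *
for n in("scene","top"):
    c=snap(n,n+"0.png");save(c,n+"0.npz");print(n,c["T"].round(3).tolist(),c["fx"])
s=read_state();print(s["t"],s["tool_pos"],s["orientation"],s["opening"])
a=np.hstack([cv2.imread("pics/scene0.png"),cv2.imread("pics/top0.png")])
E
```

```text
scene [[-0.322, 0.784, -0.53, 1.039], [0.946, 0.258, -0.193, 0.072], [-0.015, -0.564, -0.826, 0.839], [0.0, 0.0, 0.0, 1.0]] 466.39012044620796
top [[-0.022, -0.986, 0.165, 0.399], [-0.999, 0.016, -0.037, -0.068], [0.034, -0.166, -0.986, 1.029], [0.0, 0.0, 0.0, 1.0]] 423.1154587375157
0.1 [0.16617608 0.57631057 0.40378974] [-4.39556757e-01 -3.11029836e+00  2.58676890e-03] 0.09287611808823291
```

View pics/top0.png

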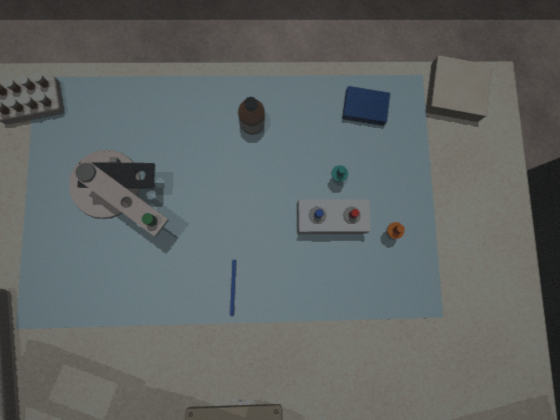

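View pics/scene0.png

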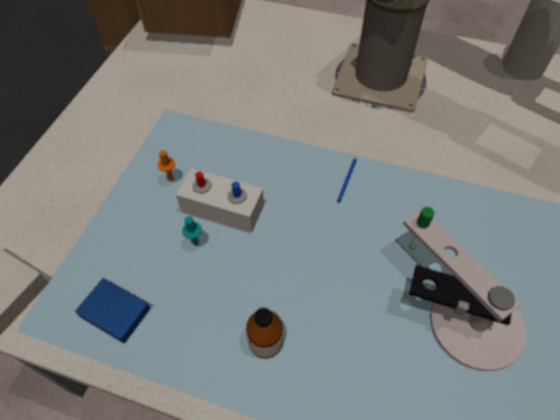

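The top view shows the red knob at about (354,214), blue at (319,214), the green knob at (149,218), the lug hole at (141,176) and the pivot cap at (86,172). The orange and turquoise decoys stand apart from the rack. In the scene view, red is at (200,180) and green at (426,217).

```bash
cat >> h.py <<'E'
def tri(cs,ps):
    A=[];b=[]
    for c,(u,v) in zip(cs,ps):
        o=c["T"][:3,3];d=ray(c,u,v,0)-o;d/=np.linalg.norm(d);M=np.eye(3)-np.outer(d,d);A.append(M);b.append(M@o)
    x=np.linalg.lstsq(np.vstack(A),np.hstack(b),rcond=None)[0];return x
def blobs(c,h0,h1,smin=130,vmin=40,amin=15):
    hsv=cv2.cvtColor(np.ascontiguousarray(c["image"]),cv2.COLOR_RGB2HSV)
    m=((hsv[...,0]>=h0)&(hsv[...,0]<=h1)&(hsv[...,1]>smin)&(hsv[...,2]>vmin)).astype(np.uint8)
    n,l,s,k=cv2.connectedComponentsWithStats(m)
    return [(k[i].round(1).tolist(),s[i].tolist()) for i in range(1,n) if s[i,4]>=amin]
E
python3 - <<'E'
from h import *
cs=[dict(np.load(n+"0.npz")) for n in("scene","top")]
for c in cs:
    for nm,a,b in(("red",0,4),("red2",175,180),("green",50,75),("blue",108,125)):print(nm,blobs(c,a,b))
    print()
t=cs[1]
for nm,u,v,z in(("lughole",141,176,.102),("cap",86,172,.128),("armhole",126,202,.118),("green",149,218,.158),("red",354,214,.106),("blue",319,214,.106)):print(nm,ray(t,u,v,z).round(4))
a=cv2.resize(cv2.imread("pics/top0.png")[130:260,60:190],None,fx=4.4,fy=4.4,interpolation=cv2.INTER_CUBIC)
cv2.imwrite("pics/crop.png",cv2.convertScaleAbs(a,alpha=1.5))
E
```

```text
red [([199.7, 178.8], [196, 172, 9, 15, 87])]
red2 []
green [([425.4, 216.8], [418, 208, 16, 19, 193])]
blue [([346.4, 180.2], [338, 159, 18, 43, 131]), ([235.7, 189.2], [232, 182, 8, 15, 83]), ([109.8, 285.6], [103, 279, 15, 13, 52]), ([100.1, 290.9], [97, 287, 7, 8, 17]), ([114.9, 292.6], [104, 288, 20, 11, 42]), ([122.8, 303.4], [117, 295, 13, 16, 37]), ([101.3, 301.1], [98, 298, 7, 7, 15]), ([131.7, 325.3], [113, 306, 34, 36, 118]), ([89.7, 316.6], [86, 312, 8, 10, 24]), ([109.6, 327.9], [104, 322, 13, 12, 41])]

red [([354.6, 212.6], [351, 209, 8, 8, 43])]
red2 []
green []
blue [([366.2, 103.6], [344, 87, 45, 35, 1084]), ([318.9, 212.5], [316, 209, 7, 8, 37]), ([232.5, 287.1], [231, 260, 4, 55, 117])]

lughole [0.6227 0.196  0.102 ]
cap [0.6269 0.3061 0.128 ]
armhole [0.5616 0.2217 0.118 ]
green [0.5203 0.161  0.158 ]
red [ 0.5287 -0.2754  0.106 ]
blue [ 0.53   -0.1974  0.106 ]
```

View pics/crop.png

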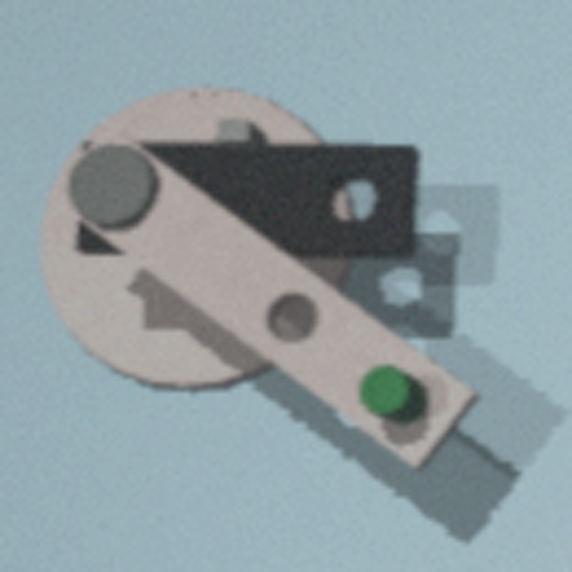

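The crop puts the knob top at about (148.2,218.9), the lug hole at (140.7,175.7) and the pivot at (85.5,172) in full-image pixels. The arm is about 35° short of its stop, which matches the stated lengths.

```bash
cat >> h.py <<'E'
def go(p,yaw,n=1):
    "tool-unit row to reach TCP p with tool down, y axis at yaw deg"
    s=read_state();R0=R.from_rotvec(s["orientation"]);a=np.radians(yaw)
    y=np.array([np.cos(a),np.sin(a),0]);z=np.array([0,0,-1.]);R1=R.from_matrix(np.c_[np.cross(y,z),y,z])
    d=R0.inv().apply(np.array(p)-s["tool_pos"])/.2;r=(R0.inv()*R1).as_rotvec()/np.pi
    print("t",round(s["t"],2),"pos",s["tool_pos"].round(4),"F",np.round(s["force"],1),"row",d.round(4),r.round(4))
E
python3 - <<'E'
from h import *
c=[dict(np.load(n+"0.npz")) for n in("scene","top")];t=c[1]
L=ray(t,140.7,175.7,.102);P=ray(t,85.5,172,.128);G=ray(t,148.2,218.9,.158);r=ray(t,354.6,212.7,.106)
print(L,P,G,r,np.linalg.norm((L-P)[:2]),np.linalg.norm((G-P)[:2]))
print("scene red top, green top proj",proj(c[0],r),proj(c[0],G))
go([.342,.37,.39],27); go([*G[:2],.39],-19.5)
E
```

```text
[0.62337414 0.19666199 0.102     ] [0.626896   0.30716785 0.128     ] [0.51847009 0.16262398 0.158     ] [ 0.5315494  -0.27685354  0.106     ] 0.1105619695183444 0.1806906398174637
scene red top, green top proj (np.float64(199.73387785906573), np.float64(173.89578877392432)) (np.float64(426.6694831747378), np.float64(210.4791541754296))
t 0.1 pos [0.1662 0.5763 0.4038] F [ 1.  -0.1  0.5] row [-1.1306 -0.7474  0.07  ] [-5.000e-04  2.000e-04  2.606e-01]
t 0.1 pos [0.1662 0.5763 0.4038] F [ 1.  -0.1  0.5] row [-2.2657 -1.4992  0.0711] [-5.00e-04  4.00e-04  5.19e-01]
```

>>> arm_command(
  increments=[
    [-0.2,-0.132,0.01,0,0,0.052],
    [-0.4,-0.264,0.02,0,0,0.104],
    [-0.6,-0.396,0.04,0,0,0.156],
    [-0.8,-0.528,0.05,0,0,0.208],
    [-1,-0.66,0.06,0,0,0.26],
  ],
  fingers=-0.2,
  force=10,
)

```text
t: 0.72
tool_pos: [0.3225, 0.3929, 0.3922]
orientation: [-1.646, -2.676, 0.001]
force: [-0.0, 0.5, -0.7]
opening: 0.0562
gripper_force: 0.0
```

```bash
python3 -c "
from h import *
go([.5185,.1626,.37],-19.5)"
```

```text
t 0.72 pos [0.3225 0.3929 0.3922] F [-0.   0.5 -0.7] row [-1.4697  0.3553  0.1113] [-1.000e-04  1.000e-04  2.573e-01]
```

>>> arm_command(
  increments=[
    [-0.2,0.05,0.02,0,0,0.052],
    [-0.4,0.1,0.04,0,0,0.104],
    [-0.6,0.15,0.06,0,0,0.156],
    [-0.8,0.2,0.08,0,0,0.208],
    [-1,0.242,0.11,0,0,0.258],
  ],
)

```text
t: 1.35
tool_pos: [0.4568, 0.2371, 0.3704]
orientation: [-2.568, -1.81, 0.0]
force: [0.5, 0.4, 0.5]
opening: 0.0558
gripper_force: 0.0
```

```bash
python3 -c "
from h import *
go([.5185,.1626,.37],-19.5)"
```

```text
t 1.35 pos [0.4568 0.2371 0.3704] F [0.5 0.4 0.5] row [-0.2472  0.416   0.0019] [-0.0001  0.     -0.0007]
```

>>> arm_command(
  increments=[
    [-0.12,0.2,0,0,0,0],
    [-0.247,0.416,0,0,0,0],
    [-0.247,0.416,0,0,0,0],
    [-0.247,0.416,0.14,0,0,0],
    [-0.247,0.416,0.28,0,0,0],
  ],
)

```text
t: 1.98
tool_pos: [0.5178, 0.1646, 0.3141]
orientation: [-2.563, -1.817, -0.001]
force: [-0.4, 0.1, -0.2]
opening: 0.0556
gripper_force: 0.0
```

```bash
python3 -c "
from h import *
go([.5185,.1626,.312],-19.5)
c=snap('wrist','w1.png');print(proj(c,[.5185,.1626,.158]),blobs(c,45,80))"
```

```text
t 1.98 pos [0.5178 0.1646 0.3141] F [-0.4  0.1 -0.2] row [-0.0086  0.0065  0.0103] [-0.     -0.0001  0.001 ]
(np.float64(284.6492834263181), np.float64(286.41369760896504)) [([284.9, 230.3], [280, 228, 12, 6, 26]), ([280.7, 238.5], [277, 234, 8, 12, 21]), ([287.3, 278.1], [261, 257, 52, 40, 1432])]
```

View pics/w1.png

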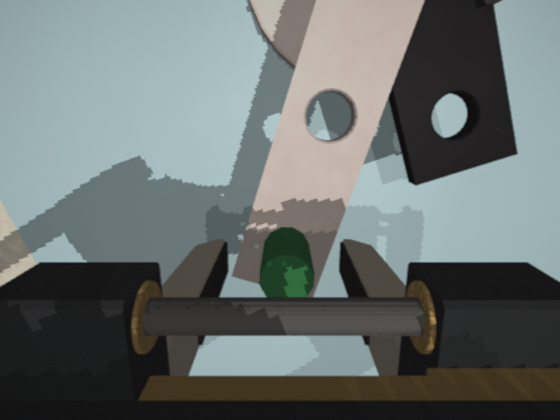

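The knob sits between the fingers at about (287,275), so I'll grip it.

>>> arm_command(
  increments=[
    [0,0,0,0,0,0],
    [0,0,0,0,0,0],
    [0,0,0,0,0,0],
    [0,0,0,0,0,0],
    [0,0,0,0,0,0],
  ],
  fingers=1,
  force=10,
)

```text
t: 2.65
tool_pos: [0.5186, 0.1643, 0.3159]
orientation: [2.562, 1.817, 0.003]
force: [-0.2, 1.3, 5.3]
opening: 0.0241
gripper_force: 10.0
```

Run:
```python
from h import *
s=read_state();p=s["tool_pos"];print(p,s["force"],s["opening"],s["gripper_force"])
R0=R.from_rotvec(s["orientation"]);P=np.array([.6269,.3072]);L=np.array([.6234,.1967])
# offsets tool->arc, knob taken at grasp centre
f=np.degrees(np.arctan2(*(L-P)[::-1]));g=np.degrees(np.arctan2(*(p[:2]-P)[::-1]));r=np.linalg.norm(p[:2]-P)
print(f,g,f-g,r)
for k in (.125,.25,.375,.5,.625,.75,.875,1,1.05):
    a=np.radians(g+k*(f-g));q=np.append(P+.18*np.array([np.cos(a),np.sin(a)]),p[2]);print(k,q.round(4),(R0.inv().apply(q-p)/.2).round(3), (-np.radians(k*(f-g))/np.pi).round(4))
```

```text
[0.51858491 0.16427619 0.31585696] [-0.15708722  1.25758496  5.3226411 ] 0.024065106393825003 10.001946240663528
-91.81419190902999 -127.15674149665278 35.3425495876228 0.17933034739905213
0.125 [0.5296 0.1558 0.3159] [-0.022  0.066  0.   ] -0.0245
0.25 [0.5415 0.1487 0.3159] [-0.035  0.134  0.   ] -0.0491
0.375 [0.554  0.1426 0.3159] [-0.044  0.203  0.   ] -0.0736
0.5 [0.5669 0.1375 0.3159] [-0.046  0.272  0.   ] -0.0982
0.625 [0.5801 0.1334 0.3159] [-0.044  0.341  0.   ] -0.1227
0.75 [0.5936 0.1303 0.3159] [-0.036  0.41   0.001] -0.1473
0.875 [0.6074 0.1283 0.3159] [-0.023  0.478  0.001] -0.1718
1 [0.6212 0.1273 0.3159] [-0.005  0.545  0.001] -0.1963
1.05 [0.6268 0.1272 0.3159] [0.004 0.572 0.001] -0.2062
```

>>> arm_command(
  increments=[
    [-0.022,0.066,0,0,0,0],
    [-0.035,0.134,0,0,0,0],
    [-0.044,0.203,0,0,0,0],
    [-0.046,0.272,0,0,0,0],
    [-0.044,0.341,0,0,0,0],
  ],
)

```text
t: 3.28
tool_pos: [0.5802, 0.1331, 0.3155]
orientation: [2.562, 1.817, 0.001]
force: [-1.5, 1.0, 5.2]
opening: 0.0239
gripper_force: 10.0
```

```bash
python3 -c "
from h import *
s=read_state();print(s['force'],s['opening'],s['gripper_force'])
for p in ([.5936,.1303],[.6074,.1283],[.6212,.1273],[.6235,.127]): go([*p,.3149],-19.5)"
```

```text
[-1.49088059  0.95354268  5.16257542] 0.023895956736652315 10.0010646879673
t 3.27 pos [0.5802 0.1331 0.3155] F [-1.5  1.   5.2] row [0.009  0.0678 0.0032] [ 0.0002 -0.0001  0.001 ]
t 3.27 pos [0.5802 0.1331 0.3155] F [-1.5  1.   5.2] row [0.0224 0.1362 0.0032] [ 0.0002 -0.0001  0.001 ]
t 3.27 pos [0.5802 0.1331 0.3155] F [-1.5  1.   5.2] row [0.0405 0.203  0.0033] [ 0.0002 -0.0001  0.001 ]
t 3.27 pos [0.5802 0.1331 0.3155] F [-1.5  1.   5.2] row [0.0429 0.2143 0.0033] [ 0.0002 -0.0001  0.001 ]
```

>>> arm_command(
  increments=[
    [0.009,0.068,0,0,0,0],
    [0.022,0.136,0,0,0,0],
    [0.035,0.18,0,0,0,0],
    [0.04,0.203,0,0,0,0],
    [0.042,0.215,0,0,0,0],
  ],
)

```text
t: 3.9
tool_pos: [0.6232, 0.127, 0.3153]
orientation: [-2.562, -1.817, 0.0]
force: [-9.9, 0.9, 10.7]
opening: 0.0239
gripper_force: 10.0
```

```bash
python3 -c "
from h import *
s=read_state();print(s['force'],s['opening'],s['gripper_force']);go([.6235,.127,.3149],-19.5)
c=snap('top','t2.png');a=cv2.resize(cv2.imread('pics/t2.png')[130:240,60:190],None,fx=5,fy=5,interpolation=cv2.INTER_CUBIC);cv2.imwrite('pics/t2c.png',cv2.convertScaleAbs(a,alpha=1.5))"
```

```text
[-9.90823232  0.91475433 10.74491306] 0.023878172295803753 9.999082535505295
t 3.9 pos [0.6232 0.127  0.3153] F [-9.9  0.9 10.7] row [0.0002 0.0013 0.0018] [-0.0001 -0.0001  0.001 ]
```

View pics/t2c.png

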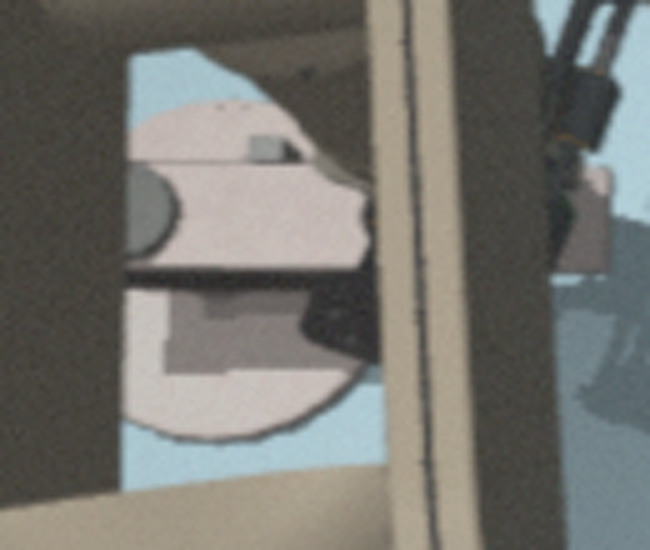

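The arm lies against its stop block at about crop (265,148), and the contact force is about 10 N. I'll release it and lift.

>>> arm_command(
  increments=[
    [0,0,0,0,0,0],
    [0,0,0,0,0,0],
    [0,0,0,0,0,0],
    [0,0,-0.25,0,0,0],
    [0,0,-0.5,0,0,0],
  ],
  fingers=-0.2,
)

```text
t: 4.58
tool_pos: [0.6227, 0.1269, 0.4148]
orientation: [-2.562, -1.816, 0.003]
force: [1.2, -0.2, 0.3]
opening: 0.0561
gripper_force: 0.0
```

```bash
python3 -c "
from h import *
go([.5315,-.2769,.41],0);go([.5315,-.2769,.25],0)"
```

```text
t 4.58 pos [0.6227 0.1269 0.4148] F [ 1.2 -0.2  0.3] row [-2.056   0.238   0.0257] [-0.0007  0.0002 -0.1074]
t 4.58 pos [0.6227 0.1269 0.4148] F [ 1.2 -0.2  0.3] row [-2.0551  0.2396  0.8257] [-0.0007  0.0002 -0.1074]
```

>>> arm_command(
  increments=[
    [-0.25,0.03,0,0,0,-0.03],
    [-0.5,0.06,0,0,0,-0.06],
    [-0.75,0.09,0,0,0,-0.09],
    [-1,0.12,0,0,0,-0.107],
    [-1,0.12,0,0,0,-0.107],
  ],
)

```text
t: 5.2
tool_pos: [0.5788, -0.0729, 0.4147]
orientation: [2.227, 2.215, -0.001]
force: [0.5, 0.5, -0.0]
opening: 0.056
gripper_force: 0.0
```

```bash
python3 -c "
from h import *
go([.5315,-.2769,.39],0)
c=snap('top','t3.png');save(c,'top3.npz')"
```

```text
t 5.2 pos [ 0.5788 -0.0729  0.4147] F [ 0.5  0.5 -0. ] row [-1.0213 -0.2311  0.1245] [-0.0001  0.0003 -0.0016]
```

View pics/t3.png

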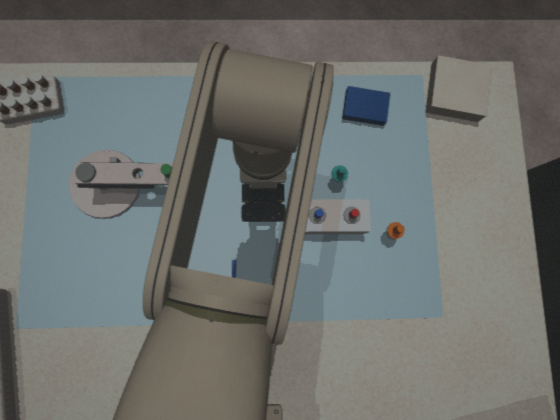

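The arm is lined up, with its hole at (138,174) and its knob at (166,170). The rack is undisturbed, with the red knob at (354,213). I'm moving over the red pin.

>>> arm_command(
  increments=[
    [-0.25,-0.06,0,0,0,0],
    [-0.5,-0.12,0,0,0,0],
    [-0.75,-0.18,0.05,0,0,0],
    [-1,-0.231,0.1,0,0,0],
    [-1,-0.231,0.12,0,0,0],
  ],
)

```text
t: 5.88
tool_pos: [0.5325, -0.2715, 0.3896]
orientation: [-2.226, -2.216, 0.001]
force: [0.8, 1.0, 0.8]
opening: 0.0556
gripper_force: 0.0
```

```bash
python3 -c "
from h import *
go([.5315,-.2769,.262],0)
c=snap('wrist','w3.png');print(proj(c,[.5315,-.2769,.106]),blobs(c,0,4)+blobs(c,176,180))"
```

```text
t 5.88 pos [ 0.5325 -0.2715  0.3896] F [0.8 1.  0.8] row [-0.0272 -0.0043  0.6382] [-0.0004 -0.0001 -0.0015]
(np.float64(281.86959559538985), np.float64(212.53555211082616)) [([282.7, 210.8], [272, 196, 22, 30, 525])]
```

View pics/w3.png

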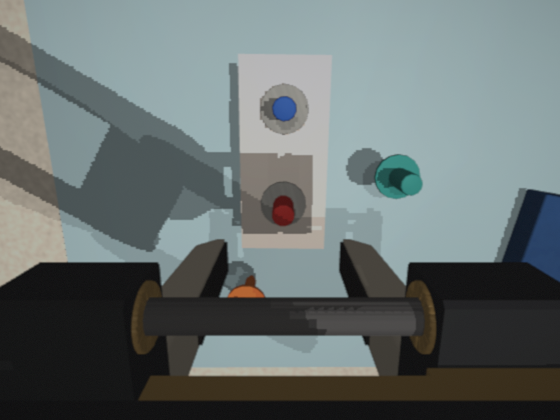

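The red knob is at (283,212), where I predicted it, and the decoys are clear of the finger path.

>>> arm_command(
  increments=[
    [-0.027,-0.004,0,0,0,0],
    [-0.027,-0.004,0.15,0,0,0],
    [-0.027,-0.004,0.35,0,0,0],
    [-0.027,-0.004,0.55,0,0,0],
    [-0.027,-0.004,0.635,0,0,0],
  ],
)

```text
t: 6.55
tool_pos: [0.5321, -0.2733, 0.2615]
orientation: [-2.218, -2.22, 0.001]
force: [-0.5, -0.3, -0.5]
opening: 0.0557
gripper_force: 0.0
```

>>> arm_command(
  increments=[
    [0,0,0,0,0,0],
    [0,0,0,0,0,0],
    [0,0,0,0,0,0],
    [0,0,0,0,0,0],
    [0,0,0,0,0,0],
  ],
  fingers=1,
  force=25,
)

```text
t: 7.18
tool_pos: [0.5325, -0.2753, 0.2648]
orientation: [2.222, 2.219, 0.001]
force: [-0.2, 0.5, 5.4]
opening: 0.0173
gripper_force: 25.0
```

```bash
python3 -c "
from h import *
go([.5315,-.2769,.42],0)"
```

```text
t 7.17 pos [ 0.5325 -0.2753  0.2648] F [-0.2  0.5  5.4] row [-0.0085 -0.004  -0.776 ] [ 0.0004  0.0003 -0.0004]
```

>>> arm_command(
  increments=[
    [0,0,-0.15,0,0,0],
    [0,0,-0.35,0,0,0],
    [0,0,-0.6,0,0,0],
    [0,0,-0.8,0,0,0],
    [0,0,-0.93,0,0,0],
  ],
)

```text
t: 7.8
tool_pos: [0.5323, -0.2751, 0.4525]
orientation: [2.221, 2.218, 0.001]
force: [-0.0, 0.4, -1.2]
opening: 0.0173
gripper_force: 25.0
```

```bash
python3 -c "
from h import *
go([.6234,.1967,.45],0);s=read_state();print(s['opening'],s['gripper_force'])
c=snap('scene','s4.png');print(blobs(c,0,4),blobs(c,108,125)[:3])"
```

```text
t 7.8 pos [ 0.5323 -0.2751  0.4525] F [-0.   0.4 -1.2] row [2.3598 0.4526 0.0101] [ 0.0008  0.0005 -0.0004]
0.017334319629156592 24.999815225601196
[([186.9, 109.9], [184, 102, 6, 18, 39])] [([346.4, 180.3], [338, 159, 18, 43, 126]), ([235.8, 189.0], [232, 182, 8, 15, 83]), ([108.2, 284.1], [104, 280, 8, 9, 21])]
```

View pics/s4.png

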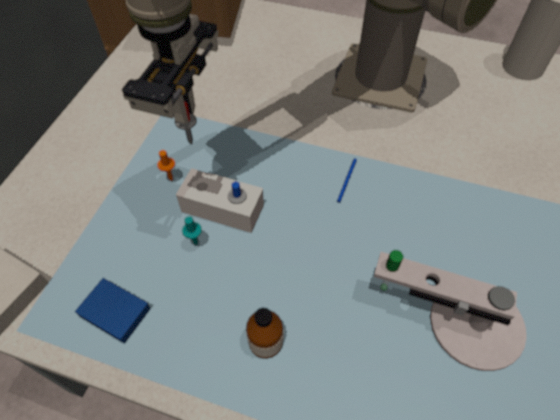

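The red pin hangs upright in the gripper with its tip at about (190,141). Blue is still in the rack at (236,189). I'm carrying the pin across.

>>> arm_command(
  increments=[
    [0.25,0.045,0,0,0,0],
    [0.5,0.09,0,0,0,0],
    [0.75,0.135,0,0,0,0],
    [1,0.19,0,0,0,0],
    [1,0.19,0,0,0,0],
  ],
)

```text
t: 8.48
tool_pos: [0.5707, -0.0718, 0.4488]
orientation: [-2.217, -2.224, -0.0]
force: [0.4, -0.4, -0.9]
opening: 0.0171
gripper_force: 25.0
```

>>> arm_command(
  increments=[
    [0.25,0.045,0,0,0,0],
    [0.5,0.09,0,0,0,0],
    [0.75,0.135,0,0,0,0],
    [1,0.19,0,0,0,0],
    [1,0.19,0,0,0,0],
  ],
)

```text
t: 9.1
tool_pos: [0.6089, 0.1271, 0.4484]
orientation: [-2.218, -2.223, 0.001]
force: [0.6, -0.6, -0.6]
opening: 0.0176
gripper_force: 25.0
```

Run:
```python
from h import *
go([.6244,.198,.45],0)
t=dict(np.load("top3.npz"))
g=cv2.cvtColor(np.ascontiguousarray(t["image"]),cv2.COLOR_RGB2GRAY)[160:186,125:152]
n,l,s,k=cv2.connectedComponentsWithStats((g<90).astype(np.uint8))
print(k+[125,160],s)
for u,v in((138,174),(137.5,173.5)):print(ray(t,u,v,.118))
print(g[6:22,6:22])
```

```text
t 9.1 pos [0.6089 0.1271 0.4484] F [ 0.6 -0.6 -0.6] row [ 0.3542  0.0782 -0.0077] [-0.0004 -0.0001  0.0007]
[[138.18813559 171.46440678]
 [135.92727273 171.63636364]
 [139.         176.        ]
 [138.         184.5       ]] [[  0   0  27  24 590]
 [  7   8  10  10  55]
 [ 14  15   1   3   3]
 [  0  24  27   2  54]]
[0.62338864 0.19804322 0.118     ]
[0.62452627 0.19916008 0.118     ]
[[131 129 131 130 132 133 130 130 129 131 133 133 130 132 132 131]
 [130 131 129 130 127 121 112 116 118 124 132 134 134 130 132 130]
 [133 130 125 119 100  80  72  72  77  97 119 131 132 132 131 131]
 [132 126 103  73  62  58  52  49  49  62  85 115 132 134 132 129]
 [130 110  75  60  54  45  43  41  49  54  64  94 124 130 133 131]
 [124  99  66  53  43  36  44  58  74  86  94 104 121 132 133 133]
 [118  85  56  48  40  39  56  72  97 112 114 115 123 132 131 133]
 [117  84  53  41  42  64  83  88  95 114 117 116 123 132 131 132]
 [119  90  57  44  52  87 109  97  93 113 117 118 124 130 133 132]
 [125 100  62  45  59  93 113 101  84 101 117 120 129 133 132 131]
 [131 114  81  57  71 101 114 103  81  94 117 127 130 132 133 135]
 [131 127 111  82  71  97 115 107  89  97 121 128 132 131 132 134]
 [130 131 127 114 100 108 117 112 109 120 132 133 133 132 131 133]
 [132 131 132 131 129 130 129 130 130 131 132 132 133 134 133 133]
 [133 132 133 131 131 131 131 129 131 132 133 132 132 134 133 132]
 [132 132 132 133 132 131 131 130 134 131 133 135 133 134 133 133]]
```

>>> arm_command(
  increments=[
    [0.18,0.04,0,0,0,0],
    [0.362,0.086,0,0,0,0],
    [0.362,0.086,0,0,0,0],
    [0.362,0.086,0.15,0,0,0],
    [0.362,0.086,0.29,0,0,0],
  ],
)

```text
t: 9.72
tool_pos: [0.6262, 0.1951, 0.3908]
orientation: [2.224, 2.218, -0.001]
force: [0.3, 0.4, -0.8]
opening: 0.0175
gripper_force: 25.0
```

Run:
```python
from h import *
go([.626,.1995,.39],0)
c=snap('scene','s5.png');w=snap('wrist','w5.png')
p=read_state()["tool_pos"];tip=p-[0,.0,.255];print(tip,"exp tip",proj(c,tip),"hole",proj(c,[.625,.198,.118]))
u,v=map(int,proj(c,[.625,.198,.118]))
a=cv2.resize(cv2.imread("pics/s5.png")[v-60:v+35,u-60:u+60],(600,475),interpolation=cv2.INTER_CUBIC)
cv2.imwrite("pics/s5c.png",cv2.convertScaleAbs(a,alpha=1.5));print(u,v)
```

```text
t 9.72 pos [0.6262 0.1951 0.3908] F [ 0.3  0.4 -0.8] row [ 0.0221 -0.0013  0.0041] [ 0.0001  0.0003 -0.0008]
[0.6251739  0.1949159  0.13195845] exp tip (np.float64(432.5412331179207), np.float64(274.30562955067967)) hole (np.float64(432.2454849458852), np.float64(278.45385413368473))
432 278
```

View pics/s5c.png

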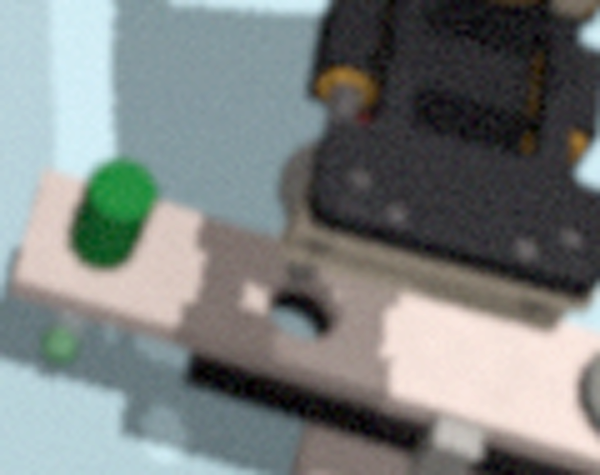

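The scene crop shows the pin tip at about (300,280), just above the arm's hole at (300,313), and lined up with it. I'm descending gently.

>>> arm_command(
  increments=[
    [0,0,0,0,0,0],
    [0,0,0.03,0,0,0],
    [0,0,0.07,0,0,0],
    [0,0,0.1,0,0,0],
    [0,0,0.13,0,0,0],
  ],
)

```text
t: 10.45
tool_pos: [0.6259, 0.1973, 0.3652]
orientation: [-2.223, -2.22, 0.0]
force: [-0.1, 0.4, -0.4]
opening: 0.0176
gripper_force: 25.0
```

```bash
python3 -c "
from h import *
go([.626,.199,.32],0)"
```

```text
t 10.45 pos [0.6259 0.1973 0.3652] F [-0.1  0.4 -0.4] row [0.0086 0.0004 0.2261] [-0.0001  0.     -0.0003]
```

>>> arm_command(
  increments=[
    [0,0,0.04,0,0,0],
    [0,0,0.08,0,0,0],
    [0,0,0.12,0,0,0],
    [0,0,0.16,0,0,0],
    [0,0,0.2,0,0,0],
  ],
)

```text
t: 11.08
tool_pos: [0.626, 0.1972, 0.3252]
orientation: [-2.223, -2.22, 0.0]
force: [-0.0, -0.6, -1.4]
opening: 0.0174
gripper_force: 25.0
```

```bash
python3 -c "
from h import *
go([.626,.199,.318],0)"
```

```text
t 11.07 pos [0.626  0.1972 0.3252] F [-0.  -0.6 -1.4] row [0.0089 0.0001 0.0358] [-0.      0.     -0.0004]
```

>>> arm_command(
  increments=[
    [0,0,0.01,0,0,0],
    [0,0,0.02,0,0,0],
    [0,0,0.03,0,0,0],
    [0,0,0.04,0,0,0],
    [0,0,0.04,0,0,0],
  ],
)

```text
t: 11.7
tool_pos: [0.6261, 0.1972, 0.3179]
orientation: [2.223, 2.22, 0.0]
force: [0.2, -0.6, 0.1]
opening: 0.0174
gripper_force: 25.0
```

>>> arm_command(
  increments=[
    [0,0,0,0,0,0],
    [0,0,0,0,0,0],
    [0,0,0,0,0,0],
    [0,0,0,0,0,0],
    [0,0,0,0,0,0],
  ],
  fingers=-0.2,
)

```text
t: 12.32
tool_pos: [0.626, 0.1972, 0.3177]
orientation: [-2.223, -2.22, 0.0]
force: [0.3, 0.1, 0.4]
opening: 0.0553
gripper_force: 0.0
```

>>> arm_command(
  increments=[
    [0,0,-0.1,0,0,0],
    [0,0,-0.3,0,0,0],
    [0,0,-0.5,0,0,0],
    [0,0,-0.7,0,0,0],
    [0,0,-0.7,0,0,0],
  ],
)

```text
t: 12.95
tool_pos: [0.6265, 0.1974, 0.4649]
orientation: [2.219, 2.216, 0.013]
force: [0.8, -0.3, -0.5]
opening: 0.0559
gripper_force: 0.0
```

Run:
```python
from h import *
c=snap('scene','s6.png');w=snap('wrist','w6.png')
print(blobs(c,0,4),"exp knob top",proj(c,[.625,.198,.159]),blobs(c,50,75))
print(blobs(w,0,4),proj(w,[.625,.198,.159]))
a=cv2.imread("pics/s6.png")[200:340,340:540];a=cv2.resize(a,(560,392),interpolation=cv2.INTER_CUBIC)
cv2.imwrite("pics/f6.png",cv2.convertScaleAbs(a,alpha=1.4))
```

```text
[([433.1, 272.0], [426, 264, 14, 17, 133])] exp knob top (np.float64(438.8305413449613), np.float64(267.22979204176704)) [([394.2, 260.1], [387, 251, 15, 20, 206])]
[([280.9, 201.1], [271, 188, 21, 27, 442])] (np.float64(279.1392641072037), np.float64(199.4275668067215))
```

View pics/f6.png

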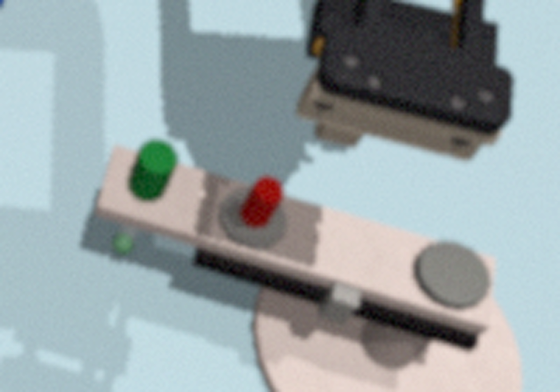

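Run:
```python
from h import *
c=read_camera('scene')
for y in(.192,.195,.198):
    print(y,[np.round(proj(c,[.625,y,z]),1) for z in(.123,.159)])
print("green",[np.round(proj(c,[.6216,.1267,z]),1) for z in(.118,.158)])
hsv=cv2.cvtColor(np.ascontiguousarray(c["image"]),cv2.COLOR_RGB2HSV)
for a,b in((0,4),(50,75)):
    m=(hsv[...,0]>=a)&(hsv[...,0]<=b)&(hsv[...,1]>130)&(hsv[...,2]>40);m[:240]=0;m[:,:380]=0;m[290:]=0
    for v in np.where(m.any(1))[0][::4]:print(v,np.where(m[v])[0].mean())
s=read_state();print(s["t"])
```

```text
0.192 [array([429.4, 276.1]), array([435.1, 266.2])]
0.195 [array([431.2, 276.6]), array([437. , 266.7])]
0.198 [array([433. , 277.1]), array([438.8, 267.2])]
green [array([390.8, 264.9]), array([395.4, 253.7])]
264 435.0
268 433.42857142857144
272 435.0
276 429.3333333333333
280 431.5
251 395.5
255 395.5
259 395.5
263 393.5
267 392.5
13.1
```

```bash
python3 -c "
from plant import *
print(close_job())"
```

```text
the job is handed in; nothing more can be done
None
```

I handed the job in at about 13 s: the last pictures show the electrode arm at its stop and the red pin released, upright through both holes with its flange on the arm, while the blue pin had not moved when last checked; no verdict came back.

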